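Load a moulded cover into the trimming jig and lock it

ROBOT

A 6-joint arm with a two-finger parallel gripper is mounted at the origin on the work surface. World frame = base frame: x ahead of the robot, y to its left, z up, the work surface at z = 0. Lengths are in m, angles in rad, forces in N, time in s.
With the tool pointing down it reaches from about 0.35 to 0.975 m from the base axis. Payload 17.4 kg.
Tool frame: the origin (TCP) lies on the centre line of the jaws, within the pads' length; the fingertips stand 22 mm ahead of it and the grasp point (between the pads) lies 3 mm ahead of it; z points along the fingers, y is the line along which they close (so a half turn about z gives the same grasp; the last joint's range is limited). The gripper opens to 85 mm and grips with 20 to 120 N. Pads are 22 mm wide; open, the fingers measure 114 mm over their backs; the gripper's body (76 mm by 85 mm) begins 54 mm behind the grasp point. The pads swing forward as they close: fully open they stand 13 mm farther back than shut.
Start: joints at [1.175, 0.116, 1.442, -0, 1.584, -0.038], TCP at [0.236, 0.632, 0.232] pointing down, gripper open.
Joint ranges: [-2.83, 2.83], [-0.83, 2.19], [0.07, 2.5], [-1.14, 4.28], [0.01, 3], [-2.97, 2.97]. Speed limits (rad/s): [1.89, 1.89, 2.22, 3.14, 3.14, 3.14].

INTERFACE

Orientations are given as a unit quaternion [w, x, y, z].
In Python, from bench import env gives the robot as it stands. The module is installed in compiled form; this text tells all that it offers.
- The arm moves only by the tool carry_out, never from a script. Its argument "deltas" is a list of rows, each an object of numbers: "grip": the opening, from -1 (shut) to 1 (fully open); "x", "y", "z": the shift along the world's x, y, z in m; "ax", "ay", "az": the turn, a rotation vector about the world's x, y, z in degrees. A call has 1 to 10 rows; each row shifts and turns the commanded pose from where the row before left it; what a row does not reach is not made up. A row lasts 1/12 s, in which the tool goes at most 41.7 mm and 7.16 degrees, less where a joint would pass 70% of its speed; a pose out of reach is approached as far as the arm can. A call with a gripper value outside its range is refused whole. The fingers move at their own pace and stop on an object; "force" is the grip in N (left out, the last holds). Time passes only in rows, so rows that do not move let the fingers close. It gives the time, the measured TCP pose, the force, the opening and the grip force at its end, in the units of the state.
- env.observe(): the state, without advancing time (a new reading comes with each control period).
- env.snapshot(name): name is "scene" or "top"; returns (picture, depth): 480x640x3 uint8, red, green, blue; 480x640 float32, m along the optical axis (not along the pixel's ray), 0 where there is no reading.
- env.camera_model(name): a dict with "camera_matrix" (3x3 intrinsics, pixels), "extrinsics" (4x4, takes a point from camera to world coordinates). Camera axes: x right, y down, z forward; pixel columns grow to the right and rows downward; lengths in m; the calibration is good to about 2 mm. A picture is of the moment at which its call begins. camera_model takes no time and is no camera call.
- env.job_done(): hands the job in; it is judged then, once.
Trained networks look in the newest picture that a camera, given by its name, has taken for a name from the list of things; names that differ only in an ending like _2 or _b are one class to them, and where a whole thing is asked for, a point or a joint stands for the part that bears it (a point fixed in the world has none). Each returns a list of dicts, best first, with "score" (0 to 1); they miss things now and then, are a little off and sometimes report something else, mostly with a low value. They report only what shows in the picture. A call takes as long as a camera call.
- env.trace(target, camera): "mask" (480x640 bool, what is visible of it) and "bbox" ([left, top, width, height] in pixels, round what is visible of it).
The state is a dict: "clock": time; "qpos": joint angles; "dq": joint speeds; "joint_efforts": joint torques, N m; "ee_pos": TCP position; "ee_rot": TCP orientation; "force": force on the tool from outside, world axes, zero at the start; "torque": the same for the moment, N m; "gripper_width": opening from 0.0 (shut) to 1.0 (fully open); "gripper_force": force on a finger pad.
Only numpy, scipy, OpenCV 4.12 (cv2) and the standard library are available. Lean on these libraries where they do the work, as an engineer would, in place of code of your own. Each camera call takes 0.05 s, during which the arm holds its last target. There are 200 camera calls.

TASK

Load the black cover with the yellow spine into the trimming jig: swing the orange-knobbed latch arm fully open, lay the cover flat in the open loading bay, and push it along under the blue keeper lips until it is fully home against the red stop. Then, with the cover home, swing the latch arm all the way shut behind its spine to lock it in and let go. Leave the reject cover (red spine), the jar, the timber offcut and the screwdriver where they are.

Things in the scene. Friction and masses are not known exactly. Their poses are not given: they have to be found in the camera images.
- cover: black moulded cover to load, left or right of the jig. Flange 130 long (x) x 84 wide (y; 70 over the last 10 mm at each end) x 8 thick; hump 52 wide up to 20 high; on it a yellow upright spine along x, 110 long x 22 wide, top 58 high: grip this. Origin: centre of the underside. Both ends alike: either may go first. 0.25 kg
- reject: a cover of the same shape and size with a RED spine; a reject, leave it. It lies at the other side of the jig from the good cover
- jig: fixed jig; origin on the bench under its 295 x 180 x 12 mm base plate. +x = slide direction, bay at -x, red stop face at x = 135. Cover slides on the plate's top (12 high). Bay fences 24 high, inner faces y = +-48, narrowing to +-44 at x = 10. From x = 20 to 135 blue lips (24 to 30 high) overhang the flange with 4 mm play, slot 60 wide: the cover enters only by sliding
- jig_home (a point): point on the jig's sliding surface (12 mm above the bench) where the cover's origin lies when it is fully home against the stop; axes as the jig's
- jig_bay (a point): point on the sliding surface, in the loading bay, where the cover's origin should be when it is laid in; 145 mm before jig_home; axes as the jig's
- latch_hinge (a point): point on the vertical hinge axis of the latch arm, beside the slide (jig x = 4, y = 70 mm), 42 mm above the bench; axes as the jig's
- latch_knob (a point): middle of the round upright orange knob (26 mm diameter, 48 to 88 mm above the bench) at the end of the latch arm, 142 mm from the hinge; this point is 74 mm above the bench. The arm is a steel bar 18 mm wide, 36 to 48 mm above the bench
- latch (a joint): latch arm angle: 0 = shut (arm across the slide, 2 mm behind the spine of a cover that is home), 1.75 = fully open. Grows clockwise from above: the knob goes from the jig's -y side over the bay (-x) to lie beside the bay on its +y side. Stays where left; starts shut or nearly so, across the way in
- jar: bystander: a jar, 68 mm diameter, 85 mm high; origin under its middle
- offcut: bystander: timber offcut 160 x 60 x 30 mm; origin under its middle
- screwdriver: bystander: a screwdriver lying on the bench; origin near its middle

How it is judged:
By the outcome, as a careful person would: the job done as asked, in the order asked, and still so for the second after the job is handed in, with the robot touching nothing.
It also fails if it takes over 72 s, if anything falls off the work surface, if the arm or the gripper's body presses on something with over 40 N, if the wrist force passes 120 N, or if a joint passes its speed limit or range.

## Working session

There is one attempt and no reset: what is moved stays moved. The work goes in short steps, Python scripts to look and compute and a tool call to move; the robot and the scene stay as the last step left them, time stands still between calls to the robot, and variables do not carry over. Pictures are saved under pics/ and viewed, at most 10 in all, crops included, and the job is handed in when it is done.

Besides the shell and the picture viewer there is one more tool, called after ">>>" as a command line: name --argument value ..., lists and objects as JSON in quotes. carry_out: Moves the arm, as the interface text tells. Its arguments: {"type":"object","properties":{"deltas":{"type":"array","items":{"type":"object","properties":{"grip":{"type":"number"},"x":{"type":"number"},"y":{"type":"number"},"z":{"type":"number"},"ax":{"type":"number"},"ay":{"type":"number"},"az":{"type":"number"}}}},"force":{"type":"number"}},"required":["deltas"]}

```bash
mkdir -p pics
cat > h.py <<'E'
import numpy as np, cv2
from bench import env
def snap(cam, name=None):
    p,d=env.snapshot(cam)
    if name: cv2.imwrite(f'pics/{name}.png',p[:,:,::-1])
    return p,d
def cloud(cam,d):
    m=env.camera_model(cam);K=np.array(m['camera_matrix']);T=np.array(m['extrinsics'])
    v,u=np.mgrid[:480,:640]
    P=np.stack([(u-K[0,2])/K[0,0]*d,(v-K[1,2])/K[1,1]*d,d],-1)
    W=P@T[:3,:3].T+T[:3,3]; W[d<=0]=np.nan
    return W
def rect(pts):
    c,s,a=cv2.minAreaRect((pts[:,:2]*1000).astype(np.float32)); return np.round(c,1),np.round(s,1),round(a,1)
E
python3 - <<'E'
from h import *
s=env.observe(); print({k:np.round(v,3) for k,v in s.items()})
for c in ['top','scene']:
    p,d=snap(c,c+'0'); W=cloud(c,d)
    for t in ['cover','reject','jig','latch_knob','latch','jar','offcut','screwdriver']:
        for r in env.trace(t,c)[:2]:
            q=W[r['mask']]; q=q[~np.isnan(q[:,0])]
            if len(q)>5: print(c,t,round(r['score'],2),r['bbox'],rect(q),np.round(np.percentile(q[:,2],[2,50,98]),3))
E
```

```text
{'clock': np.float64(0.0), 'qpos': array([ 1.175,  0.116,  1.442,  0.   ,  1.584, -0.038]), 'dq': array([-0.001,  0.001,  0.001, -0.   ,  0.   ,  0.001]), 'joint_efforts': array([ 0.0000e+00, -7.3194e+01, -6.3253e+01, -0.0000e+00,  6.0000e-03,
        0.0000e+00]), 'ee_pos': array([0.236, 0.632, 0.231]), 'ee_rot': array([-0.   ,  0.178,  0.984, -0.001]), 'force': array([ 0.292, -0.266, -0.854]), 'torque': array([0.003, 0.015, 0.008]), 'gripper_force': np.float64(0.0), 'gripper_width': np.float64(0.999)}
top cover 0.82 [457.0, 253.3, 77.2, 65.2] (array([ 504.2, -332.5]), array([136. ,  88.8]), 61.1) [0.001 0.018 0.061]
top reject 0.97 [91.6, 269.8, 77.8, 57.1] (array([495.1, 366.5]), array([144.2,  87.9]), 72.5) [0.002 0.018 0.061]
top jig 0.61 [254.3, 238.3, 169.6, 110.9] (array([500.1, -32.6]), array([296.5, 181.2]), 83.5) [0.008 0.013 0.051]
top latch_knob 0.78 [312.8, 241.2, 41.9, 96.2] (array([503.1, -21. ]), array([ 29.2, 168.8]), 72.2) [0.043 0.049 0.09 ]
top latch 0.91 [314.9, 240.2, 38.0, 92.9] (array([502.8, -22.1]), array([ 31. , 168.7]), 72.8) [0.044 0.049 0.09 ]
top latch
[... 964 characters left out ...]
189.7, 47.3, 77.9] (array([467. ,  -0.8]), array([ 42.6, 260.8]), 69.9) [0.012 0.048 0.088]
scene latch_knob 0.36 [188.8, 192.7, 172.0, 125.3] (array([469.8, -26. ]), array([306.4, 253. ]), 83.1) [0.004 0.012 0.06 ]
scene latch 0.9 [258.8, 188.0, 43.5, 80.6] (array([4.636e+02, 4.000e-01]), array([ 47.3, 268. ]), 63.7) [0.011 0.048 0.088]
scene jar 0.96 [426.0, 190.4, 37.8, 52.9] (array([685.1, 278.8]), array([ 72.5, 173.4]), 23.6) [-0.001  0.059  0.086]
scene offcut 0.88 [197.3, 363.2, 113.9, 79.7] (array([ 713.9, -275.3]), array([166.9,  78.4]), 64.4) [0.003 0.029 0.032]
scene screwdriver 0.83 [342.4, 256.2, 67.4, 68.9] (array([714.7,  26.9]), array([ 25.8, 199.5]), 3.4) [0.01  0.021 0.026]
```

View pics/top0.png

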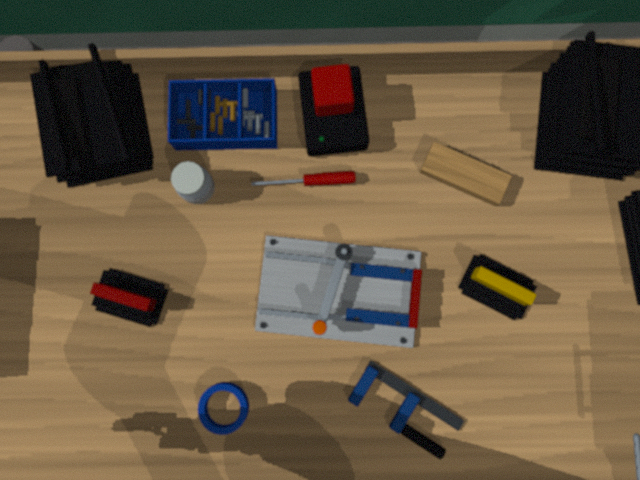

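View pics/scene0.png

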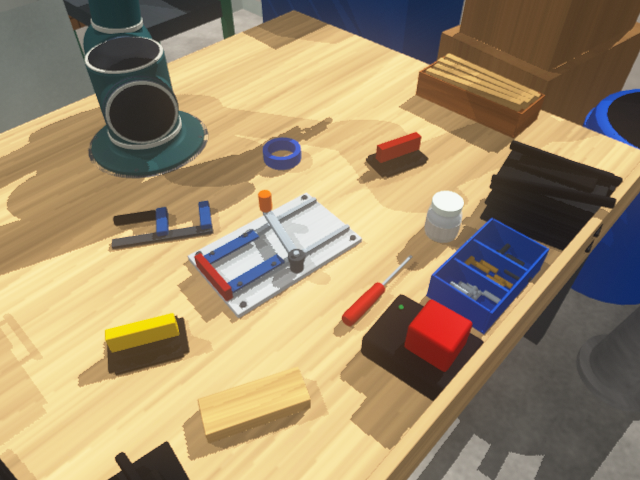

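Run:
```python
from h import *
for c in ['top','scene']:
    p,d=snap(c); W=cloud(c,d); hsv=cv2.cvtColor(p,cv2.COLOR_RGB2HSV); H,S,V=[hsv[...,i].astype(int) for i in range(3)]
    ok=(S>110)&(V>60)
    def rep(n,m,z0,z1,x0=.3,x1=.68,y0=-.5,y1=.25):
        k=m&(W[...,2]>z0)&(W[...,2]<z1)&(W[...,0]>x0)&(W[...,0]<x1)&(W[...,1]>y0)&(W[...,1]<y1)
        q=W[k]; 
        if len(q)>5: print(c,n,len(q),rect(q),'mean',np.round(q.mean(0),4),'zpct',np.round(np.percentile(q[:,2],[5,50,95]),4))
    rep('spine top',ok&(H>20)&(H<35),.05,.07,y1=-.2)
    rep('yellow in jig',ok&(H>20)&(H<35),.0,.1,y0=-.2)
    rep('knob top',ok&(H>5)&(H<20),.08,.1)
    rep('blue lips',ok&(H>95)&(H<130),.022,.04)
    rep('red stop',ok&((H<5)|(H>174)),.01,.08,y0=-.2)
    rep('reject',ok&((H<5)|(H>174)),.05,.08,y0=.25,y1=.5)
    rep('plate',V>=0,.005,.018,y0=-.21,y1=.15)
    rep('arm bar',V>=0,.042,.055,y0=-.13,y1=.08)
```

```text
top spine top 813 (array([ 503.5, -329.9]), array([110.2,  23. ]), 62.0) mean [ 0.5032 -0.3295  0.0577] zpct [0.0542 0.0579 0.0609]
top yellow in jig 8 (array([391.1, -89.7]), array([ 68.6, 329.7]), 40.4) mean [ 0.3576 -0.0585  0.0015] zpct [0.0007 0.0012 0.0029]
top knob top 158 (array([436. ,   4.8]), array([22.4, 23.8]), 89.0) mean [0.4359 0.0039 0.088 ] zpct [0.0847 0.0882 0.0912]
top blue lips 1914 (array([424.8,  26.2]), array([250.3, 391.8]), 0.2) mean [ 0.4476 -0.0441  0.0299] zpct [0.0251 0.03   0.0334]
top red stop 469 (array([ 484.1, -170.6]), array([ 13.7, 106.7]), 83.2) mean [ 0.4836 -0.1695  0.0407] zpct [0.0312 0.0418 0.0447]
top reject 736 (array([493.9, 360.4]), array([109.6,  22. ]), 72.6) mean [0.4937 0.3589 0.0579] zpct [0.0548 0.058  0.0608]
top plate 12078 (array([488.6, -30.7]), array([357.8, 377.9]), 89.7) mean [ 0.4887 -0.0289  0.012 ] zpct [0.0082 0.0121 0.0155]
top arm bar 851 (array([513.3, -26.7]), array([ 30.9, 147.6]), 74.1) mean [ 0.5177 -0.0249  0.0485] zpct [0.045  0.0485 0.0521]
scene spine top 957 (array([ 506.9, -332.8]), array([109.3,  26.3]), 61.2) mean [ 0.5081 -0.3337  0.0568] zpct [0.0517 0.0573 0.0595]
scene knob top 118 (array([439.3,   0.5]), array([24.7, 25.1]), 67.3) mean [ 0.4403 -0.001   0.0857] zpct [0.0807 0.0863 0.0888]
scene blue lips 1079 (array([426.1,  24.3]), array([243.2, 398.5]), 2.2) mean [ 0.4719 -0.0726  0.0293] zpct [0.0271 0.0293 0.0315]
scene red stop 381 (array([ 474.9, -168. ]), array([ 24.5, 133.4]), 82.8) mean [ 0.4876 -0.1747  0.0408] zpct [0.0387 0.0412 0.0434]
scene reject 214 (array([496.7, 359.2]), array([105.9,  21.9]), 71.1) mean [0.4965 0.3571 0.0568] zpct [0.0546 0.0568 0.0588]
scene plate 7669 (array([455.1, -28.3]), array([355.4, 309.5]), 89.9) mean [ 0.5004 -0.0415  0.0112] zpct [0.0074 0.0112 0.0148]
scene arm bar 649 (array([513.8, -23.7]), array([ 30.7, 159.2]), 69.8) mean [ 0.5223 -0.0291  0.0477] zpct [0.0441 0.0476 0.0511]
```

The top view shows the jig at about (340,290), its stop at the right (world -y), the latch nearly shut and the knob at (320,327). The good cover is at (498,287) on the right, the reject at (130,297) on the left. Estimates hold: hinge to knob measures 142 mm. The two cameras differ by about 4 mm, so I use the mean.

>>> carry_out --deltas '[{"x":0.0101,"y":-0.0315,"z":-0.003,"grip":1},{"x":0.0101,"y":-0.0315,"z":-0.003},{"x":0.0101,"y":-0.0315,"z":-0.003},{"x":0.0101,"y":-0.0315,"z":-0.003},{"x":0.0101,"y":-0.0315,"z":-0.003},{"x":0.0101,"y":-0.0315,"z":-0.003},{"x":0.0101,"y":-0.0315,"z":-0.003},{"x":0.0101,"y":-0.0315,"z":-0.003},{"x":0.0101,"y":-0.0315,"z":-0.003},{"x":0.0101,"y":-0.0315,"z":-0.003}]'

```text
invalid input at $.deltas[0]: expected keys grip, x, y, z, ax, ay, az
```

>>> carry_out --deltas '[{"x":0.0101,"y":-0.0315,"z":-0.003},{"x":0.0101,"y":-0.0315,"z":-0.003},{"x":0.0101,"y":-0.0315,"z":-0.003},{"x":0.0101,"y":-0.0315,"z":-0.003},{"x":0.0101,"y":-0.0315,"z":-0.003},{"x":0.0101,"y":-0.0315,"z":-0.003},{"x":0.0101,"y":-0.0315,"z":-0.003},{"x":0.0101,"y":-0.0315,"z":-0.003},{"x":0.0101,"y":-0.0315,"z":-0.003},{"x":0.0101,"y":-0.0305,"z":-0.003},{}]'

```text
invalid input at $.deltas[0]: expected keys grip, x, y, z, ax, ay, az
```

>>> carry_out --deltas '[{"x":0.012,"y":-0.037,"z":-0.003,"ax":0,"ay":0,"az":0,"grip":1},{"x":0.012,"y":-0.037,"z":-0.003,"ax":0,"ay":0,"az":0,"grip":1},{"x":0.012,"y":-0.037,"z":-0.003,"ax":0,"ay":0,"az":0,"grip":1},{"x":0.012,"y":-0.037,"z":-0.003,"ax":0,"ay":0,"az":0,"grip":1},{"x":0.012,"y":-0.037,"z":-0.003,"ax":0,"ay":0,"az":0,"grip":1},{"x":0.012,"y":-0.037,"z":-0.003,"ax":0,"ay":0,"az":0,"grip":1},{"x":0.012,"y":-0.037,"z":-0.003,"ax":0,"ay":0,"az":0,"grip":1},{"x":0.012,"y":-0.037,"z":-0.003,"ax":0,"ay":0,"az":0,"grip":1},{"x":0.012,"y":-0.037,"z":-0.003,"ax":0,"ay":0,"az":0,"grip":1},{"x":0.012,"y":-0.037,"z":-0.003,"ax":0,"ay":0,"az":0,"grip":1}]'

```text
clock: 1.83
ee_pos: [0.3564, 0.2605, 0.2021]
ee_rot: [0.0, 0.178, 0.984, 0.0]
force: [1.0, -0.6, 0.3]
gripper_width: 0.999
gripper_force: 0.0
```

>>> carry_out --deltas '[{"x":0.012,"y":-0.037,"z":-0.003,"ax":0,"ay":0,"az":0,"grip":1},{"x":0.012,"y":-0.037,"z":-0.003,"ax":0,"ay":0,"az":0,"grip":1},{"x":0.012,"y":-0.037,"z":-0.003,"ax":0,"ay":0,"az":0,"grip":1},{"x":0.012,"y":-0.037,"z":-0.003,"ax":0,"ay":0,"az":0,"grip":1},{"x":0.012,"y":-0.037,"z":-0.003,"ax":0,"ay":0,"az":0,"grip":1},{"x":0.012,"y":-0.037,"z":-0.003,"ax":0,"ay":0,"az":0,"grip":1},{"x":0.01,"y":-0.037,"z":-0.003,"ax":0,"ay":0,"az":0,"grip":1},{"x":0,"y":0,"z":0,"ax":0,"ay":0,"az":0,"grip":1},{"x":0,"y":0,"z":0,"ax":0,"ay":0,"az":0,"grip":1}]'

```text
clock: 2.58
ee_pos: [0.4385, 0.0016, 0.1808]
ee_rot: [-0.0, 0.18, 0.984, -0.0]
force: [0.6, 1.5, -0.4]
gripper_width: 0.994
gripper_force: 0.0
```

Run:
```python
from h import *
s=env.observe(); print(s['clock'],np.round(s['ee_pos'],4),np.round(s['ee_rot'],3),np.round(s['qpos'],3),np.round(s['force'],2))
# refine jig pose per camera: plate rectangle near jig
for c in ['top','scene']:
    p,d=snap(c); W=cloud(c,d); hsv=cv2.cvtColor(p,cv2.COLOR_RGB2HSV); H,S,V=[hsv[...,i].astype(int) for i in range(3)]
    ok=(S>110)&(V>60)
    th=np.radians(-96.6); ex=np.array([np.cos(th),np.sin(th)]); ey=np.array([-ex[1],ex[0]]); C=np.array([.5018,-.0344])
    L=np.stack([(W[...,:2]-C)@ex,(W[...,:2]-C)@ey],-1)
    k=ok&(H>95)&(H<130)&(W[...,2]>.022)&(W[...,2]<.04)&(abs(L[...,0])<.16)&(abs(L[...,1])<.1)
    for sg in(1,-1):
        q=W[k&(sg*L[...,1]>0)]; l=L[k&(sg*L[...,1]>0)]
        if len(q)>10: print(c,'lip',sg,len(q),rect(q),'local',np.round(np.percentile(l,[1,50,99],axis=0)*1000,1).tolist())
    k=ok&((H<5)|(H>174))&(W[...,2]>.03)&(abs(L[...,0])<.17)&(abs(L[...,1])<.1)
    print(c,'stop local',np.round(np.percentile(L[k],[2,50,98],axis=0)*1000,1).tolist())
```

```text
2.5833 [0.4385 0.0016 0.1808] [-0.     0.18   0.984 -0.   ] [-0.055 -0.405  1.99   0.     1.557 -1.264] [ 0.6   1.53 -0.38]
top lip 1 694 (array([ 533.8, -111.4]), array([112.4,  22.7]), 83.5) local [[17.7, 29.8], [72.3, 40.1], [127.9, 51.2]]
top lip -1 158 (array([ 445.5, -142.5]), array([29.4, 21.7]), 82.9) local [[100.9, -54.1], [116.4, -42.1], [128.3, -32.7]]
top stop local [[130.8, -52.7], [136.4, -0.3], [143.3, 48.9]]
scene lip 1 469 (array([ 535.2, -115. ]), array([108.5,  24.2]), 83.8) local [[24.7, 31.0], [77.4, 41.4], [127.3, 53.7]]
scene lip -1 409 (array([ 452.2, -102.1]), array([109.4,  26.5]), 83.5) local [[19.7, -53.1], [74.6, -40.4], [126.3, -29.4]]
scene stop local [[133.9, -51.3], [140.9, 9.1], [147.7, 53.5]]
```

>>> carry_out --deltas '[{"x":0,"y":0.001,"z":-0.03,"ax":0,"ay":0,"az":0,"grip":1},{"x":0,"y":0,"z":-0.03,"ax":0,"ay":0,"az":0,"grip":1},{"x":0,"y":0,"z":-0.03,"ax":0,"ay":0,"az":0,"grip":1},{"x":0,"y":0,"z":-0.014,"ax":0,"ay":0,"az":0,"grip":1},{"x":0,"y":0,"z":0,"ax":0,"ay":0,"az":0,"grip":-1},{"x":0,"y":0,"z":0,"ax":0,"ay":0,"az":0,"grip":-1},{"x":0,"y":0,"z":0,"ax":0,"ay":0,"az":0,"grip":-1},{"x":0,"y":0,"z":0,"ax":0,"ay":0,"az":0,"grip":-1},{"x":0,"y":0,"z":0,"ax":0,"ay":0,"az":0,"grip":-1},{"x":0,"y":0,"z":0,"ax":0,"ay":0,"az":0,"grip":-1}]' --force 40

```text
clock: 3.52
ee_pos: [0.439, 0.0044, 0.0785]
ee_rot: [0.001, 0.178, 0.984, 0.0]
force: [-1.6, 0.9, 8.5]
gripper_width: 0.283
gripper_force: 38.8
```

Run:
```python
import numpy as np
from h import *
s=env.observe(); print(s['clock'],np.round(s['ee_pos'],4),np.round(s['force'],2),s['gripper_width'],s['gripper_force'])
C=np.array([.502,-.0325]);th=np.radians(-96.5);R=np.array([[np.cos(th),-np.sin(th)],[np.sin(th),np.cos(th)]])
hin=C+R@[.004,.07]; k=s['ee_pos'][:2]; l=R.T@(k-hin); print('hinge',hin,'r',np.hypot(*l)); a0=np.arctan2(-l[0],-l[1]); print('angle',a0)
p=k; r=.142
for a in np.linspace(a0,1.77,14)[0:]:
    q=hin+R@(-r*np.array([np.sin(a),np.cos(a)])); print(np.round(a,3),np.round((q-p)*1000,1)); p=q
```

```text
3.5167 [0.439  0.0044 0.0785] [-1.65  0.88  8.52] 0.2834057681898056 38.79684805870056
hinge [ 0.57109722 -0.04439851] r 0.1408125709961447
angle 0.2406091943597528
0.241 [-1.1  0.4]
0.358 [ 6.7 15.3]
0.476 [ 8.4 14.4]
0.594 [10.1 13.3]
0.711 [11.6 12. ]
0.829 [12.9 10.6]
0.946 [14.1  9. ]
1.064 [15.   7.3]
1.182 [15.8  5.5]
1.299 [16.3  3.6]
1.417 [16.6  1.7]
1.535 [16.7 -0.3]
1.652 [16.5 -2.3]
1.77 [16.2 -4.2]
```

>>> carry_out --deltas '[{"x":0.0067,"y":0.0153,"z":0,"ax":0,"ay":0,"az":-6.7,"grip":-1},{"x":0.0084,"y":0.0144,"z":0,"ax":0,"ay":0,"az":-6.7,"grip":-1},{"x":0.0101,"y":0.0133,"z":0,"ax":0,"ay":0,"az":-6.7,"grip":-1},{"x":0.0116,"y":0.012,"z":0,"ax":0,"ay":0,"az":-6.7,"grip":-1},{"x":0.0129,"y":0.0106,"z":0,"ax":0,"ay":0,"az":-6.7,"grip":-1},{"x":0.0141,"y":0.009,"z":0,"ax":0,"ay":0,"az":-6.7,"grip":-1}]'

```text
clock: 4.02
ee_pos: [0.5033, 0.0795, 0.0785]
ee_rot: [0.001, 0.508, 0.861, 0.0]
force: [1.3, -9.1, 7.3]
gripper_width: 0.282
gripper_force: 39.3
```

>>> carry_out --deltas '[{"x":0.015,"y":0.0073,"z":0,"ax":0,"ay":0,"az":-6.7,"grip":-1},{"x":0.0158,"y":0.0055,"z":0,"ax":0,"ay":0,"az":-6.7,"grip":-1},{"x":0.0163,"y":0.0036,"z":0,"ax":0,"ay":0,"az":-6.7,"grip":-1},{"x":0.0166,"y":0.0017,"z":0,"ax":0,"ay":0,"az":-6.7,"grip":-1},{"x":0.0167,"y":-0.0003,"z":0,"ax":0,"ay":0,"az":-6.7,"grip":-1},{"x":0.0165,"y":-0.0023,"z":0,"ax":0,"ay":0,"az":-6.7,"grip":-1},{"x":0.014,"y":-0.0036,"z":0,"ax":0,"ay":0,"az":-5,"grip":-1},{"x":0,"y":0,"z":0,"ax":0,"ay":0,"az":0,"grip":-1},{"x":0,"y":0,"z":0,"ax":0,"ay":0,"az":0,"grip":-1}]'

```text
clock: 4.77
ee_pos: [0.6125, 0.0906, 0.0783]
ee_rot: [-0.001, 0.798, 0.602, -0.001]
force: [-17.4, -1.8, 16.3]
gripper_width: 0.278
gripper_force: 40.9
```

```bash
cat >> h.py <<'E'
C=np.array([.502,-.0325]);th=np.radians(-96.5);R=np.array([[np.cos(th),-np.sin(th)],[np.sin(th),np.cos(th)]])
hin=C+R@[.004,.07]
E
python3 - <<'E'
from h import *
s=env.observe(); l=R.T@(s['ee_pos'][:2]-hin); print(np.round(s['ee_pos'],4),np.hypot(*l),np.arctan2(-l[0],-l[1]),np.round(s['force'],1),s['gripper_width'],np.round(s['qpos'],2))
E
```

```text
[0.6125 0.0906 0.0783] 0.1412350665823185 1.7548590245363676 [-17.4  -1.8  16.3] 0.2777028824264914 [0.11 0.08 1.73 0.   1.33 0.38]
```

>>> carry_out --deltas '[{"x":0,"y":0,"z":0,"ax":0,"ay":0,"az":0,"grip":1},{"x":0,"y":0,"z":0,"ax":0,"ay":0,"az":0,"grip":1},{"x":0,"y":0,"z":0,"ax":0,"ay":0,"az":0,"grip":1},{"x":0,"y":0,"z":0,"ax":0,"ay":0,"az":0,"grip":1},{"x":0,"y":0,"z":0.03,"ax":0,"ay":0,"az":0,"grip":1},{"x":0,"y":0,"z":0.03,"ax":0,"ay":0,"az":0,"grip":1},{"x":0,"y":0,"z":0.03,"ax":0,"ay":0,"az":0,"grip":1},{"x":-0.009,"y":-0.035,"z":0,"ax":0,"ay":0,"az":-1,"grip":1},{"x":-0.009,"y":-0.035,"z":0,"ax":0,"ay":0,"az":-1,"grip":1},{"x":-0.009,"y":-0.035,"z":0,"ax":0,"ay":0,"az":-1,"grip":1}]'

```text
clock: 5.6
ee_pos: [0.5858, -0.015, 0.1677]
ee_rot: [0.0, 0.813, 0.582, 0.0]
force: [-0.0, 0.1, 0.1]
gripper_width: 1.001
gripper_force: 0.0
```

>>> carry_out --deltas '[{"x":-0.009,"y":-0.035,"z":0,"ax":0,"ay":0,"az":-1,"grip":1},{"x":-0.009,"y":-0.035,"z":0,"ax":0,"ay":0,"az":-1,"grip":1},{"x":-0.009,"y":-0.035,"z":0,"ax":0,"ay":0,"az":-1,"grip":1},{"x":-0.009,"y":-0.035,"z":0,"ax":0,"ay":0,"az":-1,"grip":1},{"x":-0.009,"y":-0.035,"z":0,"ax":0,"ay":0,"az":-1,"grip":1},{"x":-0.009,"y":-0.035,"z":0,"ax":0,"ay":0,"az":-1,"grip":1},{"x":-0.009,"y":-0.035,"z":0,"ax":0,"ay":0,"az":-1,"grip":1},{"x":-0.009,"y":-0.035,"z":0,"ax":0,"ay":0,"az":-1,"grip":1},{"x":-0.009,"y":-0.035,"z":0,"ax":0,"ay":0,"az":-1,"grip":1},{"x":0,"y":0,"z":0,"ax":0,"ay":0,"az":0,"grip":1}]'

```text
clock: 6.43
ee_pos: [0.5034, -0.334, 0.1669]
ee_rot: [0.0, 0.858, 0.514, -0.001]
force: [0.3, -0.4, -0.2]
gripper_width: 0.998
gripper_force: 0.0
```

Run:
```python
from h import *
s=env.observe(); q=s['ee_rot']; print(np.round(s['ee_pos'],4),np.degrees(np.arctan2(2*q[2]**2-1,2*q[1]*q[2])),np.round(s['force'],1))
p,d=snap('top','top1'); W=cloud('top',d)
r=env.trace('latch','top')[0]; q=W[r['mask']]; q=q[q[:,2]>.04]; print(r['score'],rect(q))
p,d=snap('scene'); W=cloud('scene',d); hsv=cv2.cvtColor(p,cv2.COLOR_RGB2HSV)
k=(hsv[...,0]>20)&(hsv[...,0]<35)&(hsv[...,1]>110)&(W[...,2]>.05)&(W[...,2]<.07)&(W[...,1]<-.2)&(W[...,0]<.65); print(rect(W[k]))
```

```text
[ 0.5034 -0.334   0.1669] -28.16749257421942 [ 0.3 -0.4 -0.2]
0.78 (array([587.9,  24.9]), array([170.4,  30.7]), 74.3)
(array([ 506.6, -333. ]), array([110. ,  25.5]), 62.0)
```

View pics/top1.png

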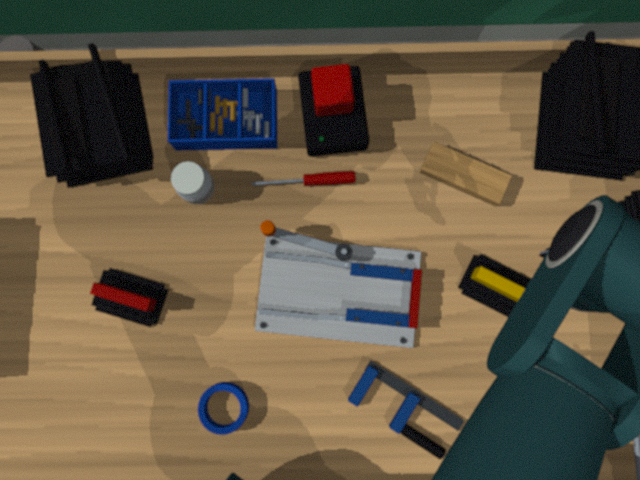

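The latch now lies fully open beside the bay (knob at (268,228)) and the bay is clear. The gripper is over the cover.

>>> carry_out --deltas '[{"x":0.0016,"y":0.0025,"z":-0.03,"ax":0,"ay":0,"az":0,"grip":1},{"x":0,"y":0,"z":-0.03,"ax":0,"ay":0,"az":0,"grip":1},{"x":0,"y":0,"z":-0.03,"ax":0,"ay":0,"az":0,"grip":1},{"x":0,"y":0,"z":-0.029,"ax":0,"ay":0,"az":0,"grip":1},{"x":0,"y":0,"z":0,"ax":0,"ay":0,"az":0,"grip":-1},{"x":0,"y":0,"z":0,"ax":0,"ay":0,"az":0,"grip":-1},{"x":0,"y":0,"z":0,"ax":0,"ay":0,"az":0,"grip":-1},{"x":0,"y":0,"z":0,"ax":0,"ay":0,"az":0,"grip":-1},{"x":0,"y":0,"z":0,"ax":0,"ay":0,"az":0,"grip":-1},{"x":0,"y":0,"z":0,"ax":0,"ay":0,"az":0,"grip":-1}]' --force 50

```text
clock: 7.42
ee_pos: [0.5075, -0.3271, 0.05]
ee_rot: [0.001, 0.857, 0.516, 0.001]
force: [-0.3, 1.0, 7.8]
gripper_width: 0.238
gripper_force: 49.1
```

>>> carry_out --deltas '[{"x":0,"y":0,"z":0,"ax":0,"ay":0,"az":0,"grip":-1},{"x":0,"y":0,"z":0.02,"ax":0,"ay":0,"az":0,"grip":-1},{"x":0,"y":0,"z":0.03,"ax":0,"ay":0,"az":0,"grip":-1},{"x":0,"y":0,"z":0.03,"ax":0,"ay":0,"az":0,"grip":-1},{"x":0,"y":0,"z":0.02,"ax":0,"ay":0,"az":0,"grip":-1},{"x":0,"y":0,"z":0,"ax":0,"ay":0,"az":0,"grip":-1}]'

```text
clock: 7.92
ee_pos: [0.5081, -0.3277, 0.1538]
ee_rot: [0.003, 0.857, 0.516, 0.001]
force: [0.6, -0.5, -2.2]
gripper_width: 0.232
gripper_force: 50.2
```

Run:
```python
from h import *
s=env.observe(); q=s['ee_rot']; print(np.round(s['ee_pos'],4),np.degrees(np.arctan2(2*q[2]**2-1,2*q[1]*q[2])),np.round(s['force'],1),s['gripper_width'],s['gripper_force'])
for c in ['scene','top']:
    p,d=snap(c,c+'2'); W=cloud(c,d); hsv=cv2.cvtColor(p,cv2.COLOR_RGB2HSV)
    k=(hsv[...,0]>20)&(hsv[...,0]<35)&(hsv[...,1]>110)&(W[...,2]>.03)&(W[...,2]<.2)&(W[...,1]<-.2)&(W[...,0]<.62); 
    if k.sum()>9: print(c,k.sum(),rect(W[k]),np.percentile(W[k][:,2],[2,50,98]))
print('bay',C+R@[-.075,0],'home',C+R@[.07,0])
```

```text
[ 0.5081 -0.3277  0.1538] -27.905852046009315 [ 0.6 -0.5 -2.2] 0.23207969416697796 50.22948861122131
scene 1772 (array([ 503.9, -334.6]), array([117.1,  48.1]), 71.6) [0.12607128 0.15181653 0.16310911]
top 643 (array([ 573.9, -413.1]), array([ 61.8, 327.1]), 23.6) [0.11054012 0.15692895 0.16181179]
bay [0.51049024 0.04201789] home [ 0.49407578 -0.10205003]
```

View pics/scene2.png

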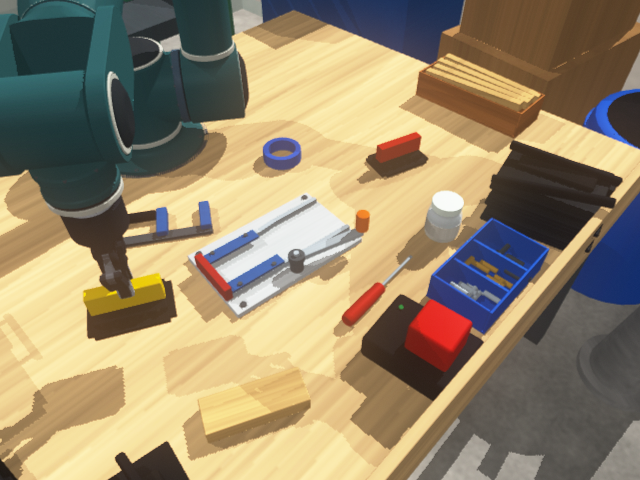

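>>> carry_out --deltas '[{"x":0.0003,"y":0.0375,"z":0,"ax":0,"ay":0,"az":2.14,"grip":-1},{"x":0.0003,"y":0.0375,"z":0,"ax":0,"ay":0,"az":2.14,"grip":-1},{"x":0.0003,"y":0.0375,"z":0,"ax":0,"ay":0,"az":2.14,"grip":-1},{"x":0.0003,"y":0.0375,"z":0,"ax":0,"ay":0,"az":2.14,"grip":-1},{"x":0.0003,"y":0.0375,"z":0,"ax":0,"ay":0,"az":2.14,"grip":-1},{"x":0.0003,"y":0.0375,"z":0,"ax":0,"ay":0,"az":2.14,"grip":-1},{"x":0.0003,"y":0.0375,"z":0,"ax":0,"ay":0,"az":2.14,"grip":-1},{"x":0.0003,"y":0.0375,"z":0,"ax":0,"ay":0,"az":2.14,"grip":-1},{"x":0.0003,"y":0.0375,"z":0,"ax":0,"ay":0,"az":2.14,"grip":-1},{"x":0.0003,"y":0.0375,"z":0,"ax":0,"ay":0,"az":2.14,"grip":-1}]'

```text
clock: 8.85
ee_pos: [0.5086, 0.05, 0.1463]
ee_rot: [-0.001, 0.745, 0.667, -0.001]
force: [2.0, -0.2, -3.1]
gripper_width: 0.238
gripper_force: 50.2
```

>>> carry_out --deltas '[{"x":0,"y":0,"z":0,"ax":0,"ay":0,"az":0,"grip":-1},{"x":0,"y":0,"z":0,"ax":0,"ay":0,"az":0,"grip":-1},{"x":0,"y":0,"z":0,"ax":0,"ay":0,"az":0,"grip":-1}]'

```text
clock: 9.1
ee_pos: [0.5092, 0.0482, 0.1467]
ee_rot: [-0.0, 0.746, 0.666, -0.001]
force: [0.1, -0.4, -3.0]
gripper_width: 0.236
gripper_force: 50.2
```

Run:
```python
from h import *
s=env.observe(); q=s['ee_rot']; print(np.round(s['ee_pos'],4),np.degrees(np.arctan2(2*q[2]**2-1,2*q[1]*q[2])),np.round(s['force'],1),s['gripper_width'])
for c in ['scene','top']:
    p,d=snap(c,c+'3'); W=cloud(c,d); hsv=cv2.cvtColor(p,cv2.COLOR_RGB2HSV)
    k=(hsv[...,0]>20)&(hsv[...,0]<35)&(hsv[...,1]>110)&(W[...,2]>.145)&(W[...,2]<.19)&(abs(W[...,1]-.05)<.1)&(abs(W[...,0]-.5)<.05)
    if k.sum()>9:
        q=W[k]; print(c,k.sum(),rect(q),np.percentile(q[:,2],[2,50,98])); A=np.c_[q[:,:2]-q[:,:2].mean(0),np.ones(len(q))]; print('z slopes',np.linalg.lstsq(A,q[:,2],rcond=None)[0])
```

```text
[0.5092 0.0482 0.1467] -6.476724067608129 [ 0.1 -0.4 -3. ] 0.23582121009065293
scene 445 (array([514.9,  39.8]), array([111. ,  34.9]), 71.6) [0.14541877 0.15316606 0.1557985 ]
z slopes [-0.11998794  0.02196918  0.15233886]
top 17 (array([502.7,   3.3]), array([ 1.7, 20.9]), 89.4) [0.15235003 0.15460648 0.15744947]
z slopes [-0.02317826 -0.75315076  0.15479107]
```

View pics/scene3.png

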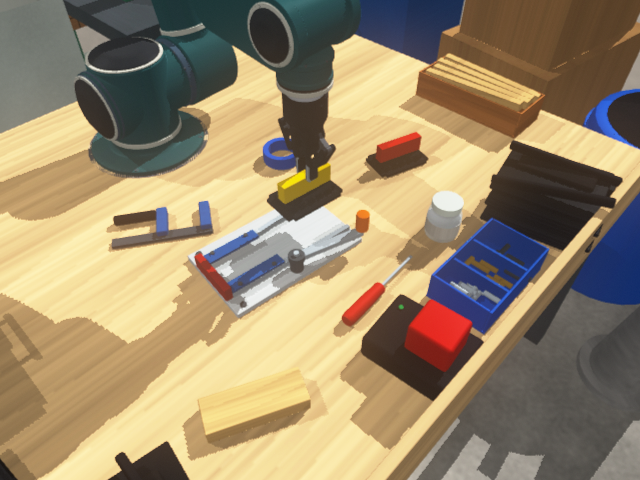

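>>> carry_out --deltas '[{"x":0.002,"y":-0.001,"z":-0.02,"ax":0,"ay":0,"az":0,"grip":-1},{"x":0,"y":0,"z":-0.02,"ax":0,"ay":0,"az":0,"grip":-1},{"x":0,"y":0,"z":-0.02,"ax":0,"ay":0,"az":0,"grip":-1},{"x":0,"y":0,"z":-0.01,"ax":0,"ay":0,"az":0,"grip":-1},{"x":0,"y":0,"z":-0.006,"ax":0,"ay":0,"az":0,"grip":-1},{"x":0,"y":0,"z":-0.005,"ax":0,"ay":0,"az":0,"grip":-1},{"x":0,"y":0,"z":0,"ax":0,"ay":0,"az":0,"grip":-1}]'

```text
clock: 9.78
ee_pos: [0.5117, 0.0469, 0.0667]
ee_rot: [-0.0, 0.746, 0.666, -0.0]
force: [0.1, -0.6, -3.0]
gripper_width: 0.24
gripper_force: 50.2
```

>>> carry_out --deltas '[{"x":0,"y":0,"z":-0.003,"ax":0,"ay":0,"az":0,"grip":-1},{"x":0,"y":0,"z":-0.001,"ax":0,"ay":0,"az":0,"grip":-1},{"x":0,"y":0,"z":0,"ax":0,"ay":0,"az":0,"grip":-1}]'

```text
clock: 10.03
ee_pos: [0.5119, 0.0473, 0.0634]
ee_rot: [0.0, 0.746, 0.666, 0.0]
force: [-0.3, -0.2, -2.6]
gripper_width: 0.24
gripper_force: 50.2
```

>>> carry_out --deltas '[{"x":0,"y":0,"z":-0.0015,"ax":0,"ay":0,"az":0,"grip":-1},{"x":0,"y":0,"z":-0.0015,"ax":0,"ay":0,"az":0,"grip":-1},{"x":0,"y":0,"z":0,"ax":0,"ay":0,"az":0,"grip":-1}]'

```text
clock: 10.28
ee_pos: [0.512, 0.0473, 0.062]
ee_rot: [0.0, 0.746, 0.666, 0.0]
force: [-12.6, -1.2, 18.9]
gripper_width: 0.242
gripper_force: 52.8
```

>>> carry_out --deltas '[{"x":0,"y":0,"z":0,"ax":0,"ay":0,"az":0,"grip":0},{"x":0,"y":0,"z":0,"ax":0,"ay":0,"az":0,"grip":0},{"x":0,"y":0,"z":0,"ax":0,"ay":0,"az":0,"grip":0},{"x":0,"y":0,"z":0.003,"ax":0,"ay":0,"az":0,"grip":0}]'

```text
clock: 10.62
ee_pos: [0.5115, 0.0473, 0.0627]
ee_rot: [-0.0, 0.746, 0.666, -0.0]
force: [0.5, -0.2, 0.0]
gripper_width: 0.5
gripper_force: 0.0
```

Run:
```python
from h import *
s=env.observe(); q=s['ee_rot']; print(np.round(s['ee_pos'],4),np.degrees(np.arctan2(2*q[2]**2-1,2*q[1]*q[2])),np.round(s['force'],1),s['gripper_width'])
for c in ['scene','top']:
    p,d=snap(c,c+'4'); W=cloud(c,d); hsv=cv2.cvtColor(p,cv2.COLOR_RGB2HSV)
    k=(hsv[...,0]>20)&(hsv[...,0]<35)&(hsv[...,1]>110)&(W[...,2]>.055)&(W[...,2]<.09)&(abs(W[...,1]-.05)<.1)&(abs(W[...,0]-.5)<.05)
    if k.sum()>9:
        q=W[k]; print(c,k.sum(),rect(q),np.percentile(q[:,2],[2,50,98])); print('local',np.round(np.percentile((q[:,:2]-C)@R,[1,50,99],axis=0)*1000,1).tolist())
cv2.imwrite('pics/c4.png',cv2.resize(cv2.imread('pics/scene4.png')[150:330,170:410],None,fx=3,fy=3))
```

```text
[0.5115 0.0473 0.0627] -6.49815778802723 [ 0.5 -0.2  0. ] 0.499647330987555
scene 442 (array([518.8,  37. ]), array([107.8,  45.6]), 62.7) [0.05570776 0.0682533  0.07224588]
local [[-121.7, -8.0], [-50.4, 8.1], [-18.6, 36.1]]
top 17 (array([505.4,   2.2]), array([ 1.8, 21.3]), 89.3) [0.06703885 0.07049474 0.07486619]
local [[-36.8, -10.8], [-34.3, 1.1], [-33.0, 9.6]]
```

View pics/c4.png

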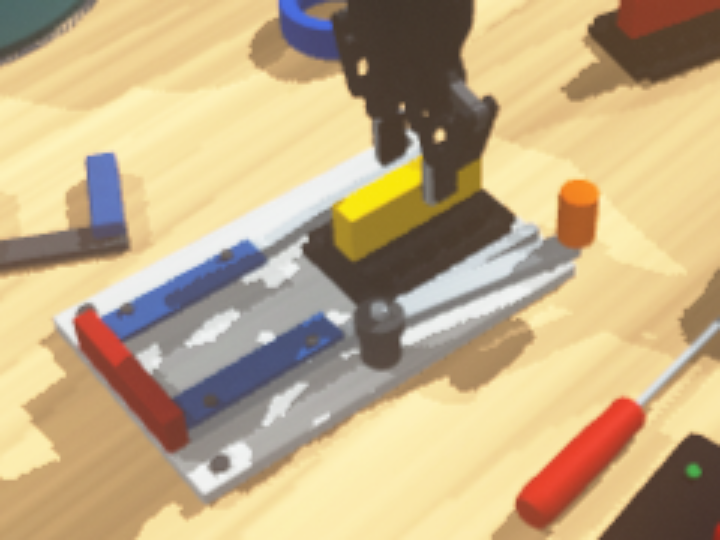

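The cover lies flat in the bay between the fences, spine top at 70 mm and centred. Next: regrip lightly and slide it in.

>>> carry_out --deltas '[{"x":0,"y":0,"z":0,"ax":0,"ay":0,"az":0,"grip":-1},{"x":0,"y":0,"z":0,"ax":0,"ay":0,"az":0,"grip":-1},{"x":0,"y":0,"z":0,"ax":0,"ay":0,"az":0,"grip":-1},{"x":0,"y":0,"z":0,"ax":0,"ay":0,"az":0,"grip":-1},{"x":-0.0011,"y":-0.01,"z":0,"ax":0,"ay":0,"az":0,"grip":-1},{"x":-0.0011,"y":-0.01,"z":0,"ax":0,"ay":0,"az":0,"grip":-1},{"x":-0.0011,"y":-0.01,"z":0,"ax":0,"ay":0,"az":0,"grip":-1},{"x":-0.0011,"y":-0.01,"z":0,"ax":0,"ay":0,"az":0,"grip":-1}]' --force 35

```text
clock: 11.38
ee_pos: [0.5072, 0.0063, 0.0632]
ee_rot: [-0.0, 0.746, 0.666, 0.0]
force: [1.1, 4.6, 4.2]
gripper_width: 0.242
gripper_force: 35.0
```

>>> carry_out --deltas '[{"x":-0.0011,"y":-0.01,"z":0,"ax":0,"ay":0,"az":0,"grip":-1},{"x":-0.0011,"y":-0.01,"z":0,"ax":0,"ay":0,"az":0,"grip":-1},{"x":-0.0011,"y":-0.01,"z":0,"ax":0,"ay":0,"az":0,"grip":-1},{"x":-0.0011,"y":-0.01,"z":0,"ax":0,"ay":0,"az":0,"grip":-1}]'

```text
clock: 11.72
ee_pos: [0.5027, -0.0337, 0.0631]
ee_rot: [-0.0, 0.746, 0.666, 0.0]
force: [0.5, 5.6, 5.6]
gripper_width: 0.242
gripper_force: 35.1
```

>>> carry_out --deltas '[{"x":-0.0011,"y":-0.01,"z":0,"ax":0,"ay":0,"az":0,"grip":-1},{"x":-0.0011,"y":-0.01,"z":0,"ax":0,"ay":0,"az":0,"grip":-1},{"x":-0.0011,"y":-0.01,"z":0,"ax":0,"ay":0,"az":0,"grip":-1},{"x":-0.0011,"y":-0.01,"z":0,"ax":0,"ay":0,"az":0,"grip":-1},{"x":-0.0011,"y":-0.01,"z":0,"ax":0,"ay":0,"az":0,"grip":-1}]'

```text
clock: 12.13
ee_pos: [0.4969, -0.0835, 0.0632]
ee_rot: [-0.001, 0.746, 0.666, 0.0]
force: [-2.4, 7.7, 6.4]
gripper_width: 0.244
gripper_force: 35.4
```

>>> carry_out --deltas '[{"x":-0.0005,"y":-0.004,"z":0,"ax":0,"ay":0,"az":0,"grip":-1},{"x":-0.0004,"y":-0.004,"z":0,"ax":0,"ay":0,"az":0,"grip":-1},{"x":0,"y":0,"z":0,"ax":0,"ay":0,"az":0,"grip":-1}]'

```text
clock: 12.38
ee_pos: [0.496, -0.0919, 0.0632]
ee_rot: [-0.0, 0.746, 0.666, -0.0]
force: [-3.6, 1.3, 7.5]
gripper_width: 0.247
gripper_force: 35.4
```

>>> carry_out --deltas '[{"x":-0.0003,"y":-0.003,"z":0,"ax":0,"ay":0,"az":0,"grip":-1},{"x":-0.0001,"y":-0.001,"z":0,"ax":0,"ay":0,"az":0,"grip":-1},{"x":0,"y":0,"z":0,"ax":0,"ay":0,"az":0,"grip":-1}]'

```text
clock: 12.63
ee_pos: [0.4957, -0.0954, 0.0631]
ee_rot: [-0.0, 0.746, 0.666, -0.0]
force: [-2.7, 4.2, 6.8]
gripper_width: 0.244
gripper_force: 35.3
```

>>> carry_out --deltas '[{"x":-0.0002,"y":-0.002,"z":0,"ax":0,"ay":0,"az":0,"grip":-1},{"x":0,"y":0,"z":0,"ax":0,"ay":0,"az":0,"grip":-1}]'

```text
clock: 12.8
ee_pos: [0.4958, -0.096, 0.0635]
ee_rot: [-0.001, 0.746, 0.666, 0.001]
force: [-2.1, 19.3, 12.7]
gripper_width: 0.245
gripper_force: 35.9
```

>>> carry_out --deltas '[{"x":-0.0001,"y":-0.001,"z":0,"ax":0,"ay":0,"az":0,"grip":-1},{"x":0,"y":0,"z":0,"ax":0,"ay":0,"az":0,"grip":-1}]'

```text
clock: 12.97
ee_pos: [0.4958, -0.0962, 0.0637]
ee_rot: [-0.002, 0.746, 0.666, 0.002]
force: [-2.7, 26.8, 14.9]
gripper_width: 0.244
gripper_force: 36.2
```

>>> carry_out --deltas '[{"x":0,"y":0,"z":0,"ax":0,"ay":0,"az":0,"grip":0.1},{"x":0,"y":0,"z":0,"ax":0,"ay":0,"az":0,"grip":0.1},{"x":0,"y":0,"z":0,"ax":0,"ay":0,"az":0,"grip":0.1},{"x":0,"y":0,"z":0.03,"ax":0,"ay":0,"az":0,"grip":0.1},{"x":0,"y":0,"z":0.04,"ax":0,"ay":0,"az":0,"grip":0.1},{"x":0.005,"y":0.03,"z":0.025,"ax":0,"ay":0,"az":0,"grip":0.5},{"x":0.01,"y":0.039,"z":0.005,"ax":0,"ay":0,"az":0,"grip":1},{"x":0.01,"y":0.039,"z":0,"ax":0,"ay":0,"az":0,"grip":1},{"x":0.02,"y":0.03,"z":0,"ax":0,"ay":0,"az":0,"grip":1},{"x":0,"y":0,"z":0,"ax":0,"ay":0,"az":0,"grip":1}]'

```text
clock: 13.8
ee_pos: [0.5424, 0.0439, 0.1628]
ee_rot: [-0.0, 0.745, 0.667, 0.0]
force: [1.1, 0.1, -0.2]
gripper_width: 1.003
gripper_force: 0.0
```

Run:
```python
from h import *
s=env.observe(); q=s['ee_rot']; print(np.round(s['ee_pos'],4),np.degrees(np.arctan2(2*q[2]**2-1,2*q[1]*q[2])),np.round(s['force'],1),s['gripper_width'])
for c in ['scene','top']:
    p,d=snap(c,c+'5'); W=cloud(c,d); hsv=cv2.cvtColor(p,cv2.COLOR_RGB2HSV); H,S=hsv[...,0],hsv[...,1]; L=(W[...,:2]-C)@R
    on=(abs(L[...,0])<.17)&(abs(L[...,1])<.1)&(S>110)
    for n,k in [('spine',on&(H>20)&(H<35)&(W[...,2]>.062)),('stop',on&((H<5)|(H>174))&(W[...,2]>.036)&(W[...,2]<.05)),('knob',(H>5)&(H<20)&(S>110)&(W[...,2]>.08)&(W[...,2]<.095)&(abs(W[...,0]-.6)<.1)&(abs(W[...,1]-.09)<.08))]:
        if k.sum()>9: print(c,n,k.sum(),rect(W[k]),'local',np.round(np.percentile(L[k],[2,50,98],axis=0)*1000,1).tolist())
cv2.imwrite('pics/c5.png',cv2.resize(cv2.imread('pics/scene5.png')[150:330,170:410],None,fx=3,fy=3))
```

```text
[0.5424 0.0439 0.1628] -6.342302298201133 [ 1.1  0.1 -0.2] 1.0026390371645368
scene spine 661 (array([ 496.8, -102.8]), array([109.7,  25.8]), 83.0) local [[18.1, -7.5], [73.0, 5.8], [123.9, 14.5]]
scene stop 240 (array([ 485.6, -173.9]), array([ 14.3, 108.7]), 82.8) local [[135.7, -50.8], [142.3, -14.0], [149.5, 49.9]]
scene knob 126 (array([614.9,  90. ]), array([22.8, 25. ]), 41.8) local [[-145.6, 86.8], [-132.8, 99.5], [-122.6, 109.9]]
top spine 789 (array([511.1, -90.5]), array([128.1,  65.1]), 88.5) local [[13.5, -11.2], [66.9, -0.6], [120.1, 10.2]]
top stop 397 (array([ 484.1, -170.7]), array([ 14. , 104.7]), 83.7) local [[132.6, -52.6], [138.4, -5.5], [145.0, 47.5]]
```

View pics/c5.png

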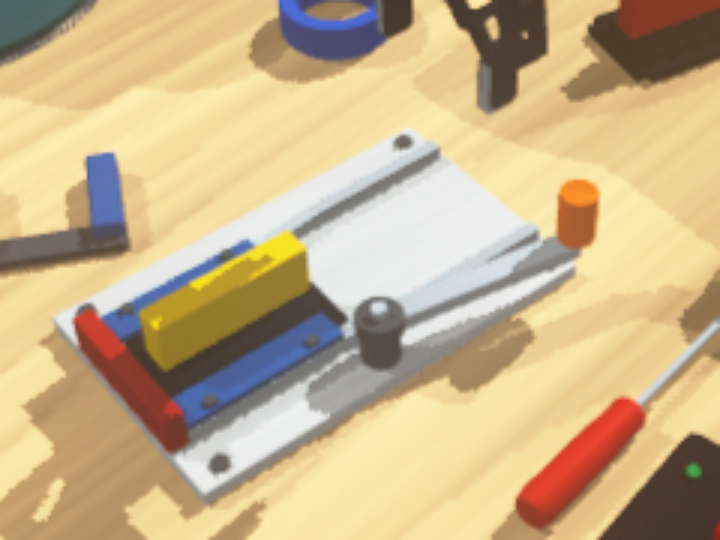

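The cover is fully under the lips with its spine end about 10 mm from the stop, as it should be when home; the knob at (578,213) in the crop is still at the open end. Next: regrip the knob.

>>> carry_out --deltas '[{"x":0.0235,"y":0.0155,"z":0,"ax":0,"ay":0,"az":-3.3,"grip":1},{"x":0.0235,"y":0.0155,"z":0,"ax":0,"ay":0,"az":-3.3,"grip":1},{"x":0.0235,"y":0.0155,"z":0,"ax":0,"ay":0,"az":-3.3,"grip":1},{"x":0,"y":0,"z":0,"ax":0,"ay":0,"az":0,"grip":1},{"x":0,"y":0,"z":0,"ax":0,"ay":0,"az":0,"grip":1}]'

```text
clock: 14.32
ee_pos: [0.6114, 0.0857, 0.1621]
ee_rot: [-0.0, 0.801, 0.599, -0.001]
force: [-0.5, -0.7, 0.4]
gripper_width: 1.004
gripper_force: 0.0
```

>>> carry_out --deltas '[{"x":0.001,"y":0.005,"z":-0.03,"ax":0,"ay":0,"az":0,"grip":1},{"x":0,"y":0,"z":-0.03,"ax":0,"ay":0,"az":0,"grip":1},{"x":0,"y":0,"z":-0.024,"ax":0,"ay":0,"az":0,"grip":1},{"x":0,"y":0,"z":0,"ax":0,"ay":0,"az":0,"grip":-1},{"x":0,"y":0,"z":0,"ax":0,"ay":0,"az":0,"grip":-1},{"x":0,"y":0,"z":0,"ax":0,"ay":0,"az":0,"grip":-1},{"x":0,"y":0,"z":0,"ax":0,"ay":0,"az":0,"grip":-1},{"x":0,"y":0,"z":0,"ax":0,"ay":0,"az":0,"grip":-1},{"x":0,"y":0,"z":0,"ax":0,"ay":0,"az":0,"grip":-1}]' --force 40

```text
clock: 15.07
ee_pos: [0.6126, 0.0917, 0.0811]
ee_rot: [0.0, 0.801, 0.599, 0.001]
force: [-6.7, -0.3, 9.4]
gripper_width: 0.275
gripper_force: 38.7
```

Run:
```python
from h import *
s=env.observe(); k=s['ee_pos'][:2]; l=R.T@(k-hin); r=np.hypot(*l); a0=np.arctan2(-l[0],-l[1]); print(np.round(s['ee_pos'],4),r,a0,np.round(s['force'],1),s['gripper_width'])
p=k
for a in np.linspace(a0,0,17)[1:]:
    q=hin+R@(-r*np.array([np.sin(a),np.cos(a)])); print(np.round(a,3),np.round((q-p)*1000,1),np.round(q,4)); p=q
```

```text
[0.6126 0.0917 0.0811] 0.1423050865348071 1.7533404690983965 [-6.7 -0.3  9.4] 0.2751018269166177
1.644 [-15.1   3.7] [0.5975 0.0954]
1.534 [-15.5   2. ] [0.582  0.0975]
1.425 [-15.6   0.3] [0.5664 0.0978]
1.315 [-15.5  -1.4] [0.5509 0.0965]
1.205 [-15.3  -3.1] [0.5356 0.0934]
1.096 [-14.9  -4.7] [0.5208 0.0887]
0.986 [-14.3  -6.3] [0.5065 0.0824]
0.877 [-13.5  -7.8] [0.493  0.0746]
0.767 [-12.5  -9.3] [0.4805 0.0653]
0.658 [-11.5 -10.6] [0.469  0.0548]
0.548 [-10.2 -11.8] [0.4588 0.043 ]
0.438 [ -8.9 -12.8] [0.4499 0.0302]
0.329 [ -7.4 -13.7] [0.4425 0.0165]
0.219 [ -5.9 -14.4] [0.4366 0.0021]
0.11 [ -4.3 -15. ] [ 0.4323 -0.0129]
0.0 [ -2.6 -15.4] [ 0.4297 -0.0283]
```

>>> carry_out --deltas '[{"x":-0.0151,"y":0.0037,"z":0,"ax":0,"ay":0,"az":6.28,"grip":-1},{"x":-0.0155,"y":0.002,"z":0,"ax":0,"ay":0,"az":6.28,"grip":-1},{"x":-0.0156,"y":0.0003,"z":0,"ax":0,"ay":0,"az":6.28,"grip":-1},{"x":-0.0155,"y":-0.0014,"z":0,"ax":0,"ay":0,"az":6.28,"grip":-1},{"x":-0.0153,"y":-0.0031,"z":0,"ax":0,"ay":0,"az":6.28,"grip":-1},{"x":-0.0149,"y":-0.0047,"z":0,"ax":0,"ay":0,"az":6.28,"grip":-1},{"x":-0.0143,"y":-0.0063,"z":0,"ax":0,"ay":0,"az":6.28,"grip":-1},{"x":-0.0135,"y":-0.0078,"z":0,"ax":0,"ay":0,"az":6.28,"grip":-1}]'

```text
clock: 15.73
ee_pos: [0.4928, 0.0748, 0.0811]
ee_rot: [0.001, 0.468, 0.884, 0.001]
force: [2.8, -1.6, 9.0]
gripper_width: 0.279
gripper_force: 40.1
```

>>> carry_out --deltas '[{"x":-0.0125,"y":-0.0093,"z":0,"ax":0,"ay":0,"az":6.28,"grip":-1},{"x":-0.0115,"y":-0.0106,"z":0,"ax":0,"ay":0,"az":6.28,"grip":-1},{"x":-0.0102,"y":-0.0118,"z":0,"ax":0,"ay":0,"az":6.28,"grip":-1},{"x":-0.0089,"y":-0.0128,"z":0,"ax":0,"ay":0,"az":6.28,"grip":-1},{"x":-0.0074,"y":-0.0137,"z":0,"ax":0,"ay":0,"az":6.28,"grip":-1},{"x":-0.0059,"y":-0.0144,"z":0,"ax":0,"ay":0,"az":6.28,"grip":-1},{"x":-0.0043,"y":-0.015,"z":0,"ax":0,"ay":0,"az":6.28,"grip":-1},{"x":-0.0018,"y":-0.0104,"z":0,"ax":0,"ay":0,"az":4,"grip":-1},{"x":0,"y":0,"z":0,"ax":0,"ay":0,"az":0,"grip":-1}]'

```text
clock: 16.48
ee_pos: [0.4304, -0.0249, 0.0811]
ee_rot: [0.001, 0.069, 0.998, -0.0]
force: [-6.2, 3.0, 12.0]
gripper_width: 0.277
gripper_force: 40.4
```

>>> carry_out --deltas '[{"x":-0.0005,"y":-0.003,"z":0,"ax":0,"ay":0,"az":1,"grip":-1},{"x":-0.0001,"y":-0.001,"z":0,"ax":0,"ay":0,"az":0,"grip":-1},{"x":0,"y":0,"z":0,"ax":0,"ay":0,"az":0,"grip":-1}]'

```text
clock: 16.73
ee_pos: [0.4302, -0.0266, 0.0811]
ee_rot: [0.001, 0.063, 0.998, 0.001]
force: [-3.7, 12.0, 11.8]
gripper_width: 0.274
gripper_force: 40.6
```

>>> carry_out --deltas '[{"x":-0.0002,"y":-0.001,"z":0,"ax":0,"ay":0,"az":0,"grip":-1},{"x":0,"y":0,"z":0,"ax":0,"ay":0,"az":0,"grip":-1}]'

```text
clock: 16.9
ee_pos: [0.4302, -0.0268, 0.0811]
ee_rot: [0.001, 0.062, 0.998, 0.002]
force: [-2.6, 19.8, 12.5]
gripper_width: 0.276
gripper_force: 40.6
```

>>> carry_out --deltas '[{"x":-0.0002,"y":-0.001,"z":0,"ax":0,"ay":0,"az":0,"grip":-1},{"x":0,"y":0,"z":0,"ax":0,"ay":0,"az":0,"grip":-1}]'

```text
clock: 17.07
ee_pos: [0.4301, -0.027, 0.0811]
ee_rot: [0.002, 0.062, 0.998, 0.003]
force: [-1.3, 29.3, 11.5]
gripper_width: 0.273
gripper_force: 40.8
```

>>> carry_out --deltas '[{"x":0,"y":0,"z":0,"ax":0,"ay":0,"az":0,"grip":0.1},{"x":0,"y":0,"z":0,"ax":0,"ay":0,"az":0,"grip":0.1},{"x":0,"y":0,"z":0,"ax":0,"ay":0,"az":0,"grip":0.1},{"x":0,"y":0.003,"z":0,"ax":0,"ay":0,"az":0,"grip":0.1},{"x":0,"y":0,"z":0.02,"ax":0,"ay":0,"az":0,"grip":0.1},{"x":0,"y":0,"z":0.035,"ax":0,"ay":0,"az":0,"grip":0.1},{"x":0,"y":0,"z":0.035,"ax":0,"ay":0,"az":0,"grip":0.1},{"x":0,"y":0.035,"z":0.01,"ax":0,"ay":0,"az":0,"grip":0.5},{"x":0,"y":0.035,"z":0.01,"ax":0,"ay":0,"az":0,"grip":0.5},{"x":0,"y":0.035,"z":0.01,"ax":0,"ay":0,"az":0,"grip":0.5}]'

```text
clock: 17.9
ee_pos: [0.429, 0.0794, 0.2003]
ee_rot: [0.001, 0.064, 0.998, 0.0]
force: [1.0, -0.6, 0.2]
gripper_width: 0.752
gripper_force: 0.0
```

>>> carry_out --deltas '[{"x":0,"y":0.04,"z":0,"ax":0,"ay":0,"az":0,"grip":0.5},{"x":0,"y":0.04,"z":0,"ax":0,"ay":0,"az":0,"grip":0.5},{"x":0,"y":0.04,"z":0,"ax":0,"ay":0,"az":0,"grip":0.5},{"x":0,"y":0,"z":0,"ax":0,"ay":0,"az":0,"grip":0.5}]'

```text
clock: 18.23
ee_pos: [0.4283, 0.2037, 0.1989]
ee_rot: [-0.0, 0.061, 0.998, 0.001]
force: [1.0, 0.0, 0.5]
gripper_width: 0.751
gripper_force: 0.0
```

Run:
```python
from h import *
s=env.observe(); print(s['clock'],np.round(s['ee_pos'],4),np.round(s['force'],1))
for c in ['scene','top']:
    p,d=snap(c,c+'6'); W=cloud(c,d); hsv=cv2.cvtColor(p,cv2.COLOR_RGB2HSV); H,S=hsv[...,0],hsv[...,1]; L=(W[...,:2]-C)@R
    on=(abs(L[...,0])<.17)&(abs(L[...,1])<.1)
    for n,k in [('spine',on&(S>110)&(H>20)&(H<35)&(W[...,2]>.062)),('stop',on&(S>110)&((H<5)|(H>174))&(W[...,2]>.036)&(W[...,2]<.05)),('knob',(H>5)&(H<20)&(S>110)&(W[...,2]>.08)&(W[...,2]<.095)&on),('bar',on&(S<90)&(W[...,2]>.042)&(W[...,2]<.052)&(abs(L[...,0])<.05))]:
        if k.sum()>9: print(c,n,k.sum(),rect(W[k]),'local',np.round(np.percentile(L[k],[2,50,98],axis=0)*1000,1).tolist())
a=cv2.imread('pics/scene6.png')[150:330,170:410];b=cv2.imread('pics/top6.png')[220:360,240:440]
cv2.imwrite('pics/c6.png',np.vstack([cv2.resize(a,(400,300)),cv2.resize(b,(400,280))]))
```

```text
18.2333 [0.4283 0.2037 0.1989] [1.  0.  0.5]
scene spine 653 (array([ 497. , -102.4]), array([110.6,  25.5]), 83.1) local [[18.3, -8.1], [73.4, 5.6], [124.0, 14.6]]
scene stop 150 (array([ 493.2, -174.3]), array([14.6, 92.6]), 82.3) local [[135.8, -20.6], [142.5, 31.6], [149.5, 52.3]]
scene knob 116 (array([433.3, -29.7]), array([23.9, 25.6]), 41.6) local [[-7.5, -79.5], [5.2, -67.3], [15.2, -58.4]]
scene bar 567 (array([513.2, -34.9]), array([ 32.7, 154.4]), 80.3) local [[-7.6, -59.3], [5.1, 31.3], [18.6, 85.9]]
top spine 802 (array([476.9,  -7.1]), array([ 51.2, 295.4]), 10.3) local [[12.7, -11.7], [66.5, -0.8], [120.0, 10.0]]
top stop 406 (array([ 484.6, -170.3]), array([ 14. , 105.8]), 82.8) local [[132.5, -52.2], [138.6, 1.0], [145.4, 48.4]]
top knob 147 (array([429.7, -25.2]), array([20.6, 22.1]), 89.1) local [[-9.3, -83.5], [0.9, -72.7], [11.1, -61.8]]
top bar 807 (array([510.9, -38.5]), array([ 31. , 146.4]), 86.4) local [[-9.3, -59.4], [1.8, 11.0], [13.9, 78.5]]
```

View pics/c6.png

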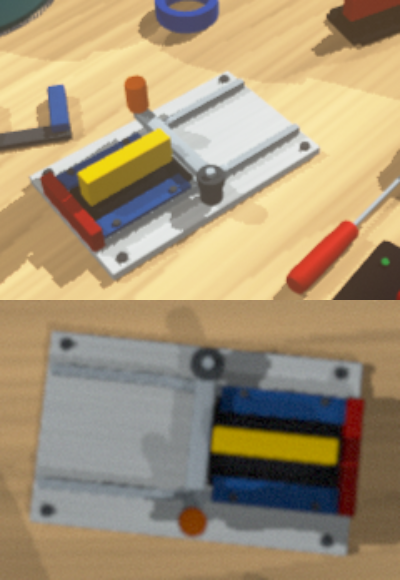

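The latch lies squarely across the slide just behind the spine. The cover is home against the stop, and the gripper is clear. Handing in.

```bash
python3 -c "
from bench import env
print(env.job_done())"
```

```text
the job is handed in; nothing more can be done
None
```

The yellow-spined cover is fully home against the red stop, the latch arm is swung all the way shut behind it and released, and the job is handed in at about 18 s of the 72 s allowed; I never went near the reject, jar, offcut or screwdriver.

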